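# Unstack the shelf-kit hardware into its wire trays

### The arm

A 6-joint arm with a two-finger parallel gripper is mounted at the origin on the work surface. World frame = base frame: x ahead of the robot, y to its left, z up, the work surface at z = 0. Lengths are in mm, angles in rad, forces in N, time in s.
With the tool pointing down it reaches from about 275 to 750 mm from the base axis. Payload 10.2 kg.
Tool frame: the origin (TCP) lies at the very end of the fingers, on their centre line; the grasp point (between the pads) lies ctrl.grip_depth behind it (ctrl.grip_depth is the distance from the TCP to the grasp point, in mm); z points along the fingers, y is the direction in which the jaws open and shut (so a half turn about z gives the same grasp; the last joint's range is limited). The gripper opens to 85 mm and grips with 20 to 120 N. Pads are 22 mm wide; open, the fingers measure 114 mm over their backs; the gripper's body (76 mm by 85 mm) begins 54 mm behind the grasp point. The pads swing forward as they close: fully open they stand 13 mm farther back than shut.
Start: joints at [-1.486, 0.313, 1.498, -0, 1.331, -0.223], TCP at [159.043, -500.337, 231.294] pointing down, gripper open.
Joint ranges: [-2.94, 2.94], [-0.97, 2.17], [0.19, 2.56], [-1.23, 4.37], [0.02, 3.11], [-2.88, 2.88]. Speed limits (rad/s): [2.39, 2.39, 3.01, 3.14, 3.14, 3.14].

### API

Orientations are given as a unit quaternion [w, x, y, z].
In Python, from rig import telemetry, eyes, ctrl, nets gives the robot as it stands. The module is installed in compiled form; this text tells all that it offers.
- The arm moves only by the tool drive_tool, never from a script. Its argument "series" is text: rows parted by semicolons, each of 7 numbers parted by spaces: the shift along the tool's x, y, z normalised to -1 to 1, where 1 is 0.12 m, then the turn, a rotation vector about the tool's x, y, z normalised to -1 to 1, where 1 is 0.5 rad, then the opening, from 0 (shut) to 1 (fully open). In form: tx ty tz wx wy wz hand; .... A call has 1 to 20 rows; each row is the pose to reach, as a shift and turn from the pose measured when the call began, along the tool's axes at that moment; what a row does not reach only later rows make up. A row lasts 1/10 s, in which the tool goes at most 50 mm and 8.59 degrees, less where a joint would pass 70% of its speed; a pose out of reach is approached as far as the arm can. A call with a number of a shift or a turn outside -1 to 1 is refused whole. A call with a gripper value outside its range is refused whole. The fingers move at their own pace and stop on an object; "newtons" is the grip in N (left out, the last holds). Time passes only in rows, so rows that repeat a pose let the fingers close. It gives the time, the measured TCP pose, the force and the opening at its end, in the units of the state.
- telemetry.sense(): the state, without advancing time (a new reading comes with each control period).
- eyes.capture(name): name is "scene" or "side" or "wrist"; returns a dict with "frame" (420x560x3 uint8, red, green, blue), "fx", "fy", "cx", "cy" (pixels), "D" ([k1, k2, p1, p2, k3] as OpenCV has them; the pictures are not rectified), "view" (4x4, takes a point from world to camera coordinates). Camera axes: x right, y up, looking along -z (the intrinsics and any distortion apply to the point x, -y, -z); pixel columns grow to the right and rows downward; lengths in mm; the calibration is good to about 2 mm. A picture is of the moment at which its call begins. There is no depth.
- ctrl.finish_job(): hands the job in, once; it reports no verdict.
Trained networks look in a picture, given as the dict that the camera call returned (one of the last four; its "shot" number tells which), for a name from the list of things; names that differ only in an ending like _2 or _b are one class to them, and where a whole thing is asked for, a point or a joint stands for the part that bears it (a point fixed in the world has none). Each returns a list of dicts, best first, with "confidence" (0 to 1); they miss things now and then, are a little off and sometimes report something else, mostly with a low value. They report only what shows in the picture. A call takes as long as a camera call. They do not tell look-alikes from the thing itself.
- nets.spot_in(name, picture): "rect" ([left, top, right, bottom] in pixels, round what is visible of it).
The state is a dict: "time_s": time; "joints": joint angles; "dq": joint speeds; "tau": joint torques, N m; "eef_pos": TCP position; "ee_rot": TCP orientation; "force": force on the tool from outside, world axes, zero at the start; "wrist_torque": the same for the moment, N m; "grip_width": opening from 0.0 (shut) to 1.0 (fully open).
Only numpy, scipy, OpenCV 4.12 (cv2) and the standard library are available. Lean on these libraries where they do the work, as an engineer would, in place of code of your own. Each camera call takes 0.05 s, during which the arm holds its last target. There are 200 camera calls.

### The job

The four hardware packs of a shelving kit are stacked in one pile on the packing bench. Take the pile apart from the top down, one pack at a time, and set each pack upright and straight inside the black wire tray that has its shape and size, lying flat on the tray's wires within the rim: first the small carton, then the round tin, then the square case, then the long carton. Set the packs down, do not drop them, and leave the pink bottle standing where it is.

Things in the scene. Friction and masses are not known exactly. Their poses are not given: they have to be found in the camera images.
- small_c (a point): Small white paper carton with a narrow brown band, 46 (x) x 26 (y) x 46 (z) mm, about 0.07 kg, top of the pile. The point is its centre, 23 mm above its underside; x along its 46 mm side, z up. Grip it across its 26 mm side.
- tin_c (a point): Round aluminium tin with a dark band, 56 mm in diameter, 50 mm tall, about 0.18 kg, second from the top. The point is its centre, 25 mm above its underside; z is its axis, up.
- square_c (a point): Square grey plastic case with a black seam, 64 x 64 mm, 50 mm tall, about 0.22 kg, third from the top. The point is its centre, 25 mm above its underside; x and y along its sides, z up.
- long_c (a point): Long brown cardboard carton with a pale strip along it, 140 (x) x 60 (y) x 50 (z) mm, about 0.3 kg, bottom of the pile, on the bench. The point is its centre, 25 mm above its underside; x along its 140 mm side, z up. Grip it across its 60 mm side.
- tray_small: Small oblong black wire tray, 64 (x) x 44 (y) mm inside its rim, for the small carton. Fixed to the bench. Origin at its centre on the bench surface, x along its longer side. A pack stands on its wire floor 3 mm above the bench; its rim is a 5 mm thick wire whose top is 8 mm above the bench.
- tray_round: Round black wire tray, 74 mm in diameter inside its rim, for the tin. Fixed to the bench. Origin at its centre on the bench surface. Wire floor 3 mm, top of the 5 mm rim wire 8 mm above the bench.
- tray_square: Square black wire tray, 82 x 82 mm inside its rim, for the square case. Fixed to the bench. Origin at its centre on the bench surface, x and y along its sides. Wire floor 3 mm, top of the 5 mm rim wire 8 mm above the bench.
- tray_long: Long black wire tray, 158 (x) x 78 (y) mm inside its rim, for the long carton. Fixed to the bench. Origin at its centre on the bench surface, x along its longer side. Wire floor 3 mm, top of the 5 mm rim wire 8 mm above the bench.
- bottle: Pink drinking bottle standing on the bench among the trays, 62 mm in diameter, 150 mm tall. Origin at the centre of its underside, z up. To be left alone.
There are look-alikes about, which are no part of the job. What is shaped like the part that bears square_c but green or purple is not meant.

How it is judged (in metres and radians):
On the way, in this order (a step that is already met when the one before it is completed fails the run):
1. the small carton stands released and flat in its tray (horizontal distance between small_c and tray_small below 0.014 m and z of small_c in the frame of tray_small below 0.029 m and angle between small_c's own z axis and vertical below 0.06 rad and angle between the x axis of small_c and the x axis of tray_small, either way round below 0.26 rad and linear speed of small_carton below 0.02 m/s and contact force between small_carton and the fingers below 0.1 N), for 0.2 s.
2. the round tin stands released and flat in its tray (horizontal distance between tin_c and tray_round below 0.014 m and z of tin_c in the frame of tray_round below 0.031 m and angle between tin_c's own z axis and vertical below 0.06 rad and linear speed of tin below 0.02 m/s and contact force between tin and the fingers below 0.1 N), for 0.2 s.
3. the square case stands released and flat in its tray (horizontal distance between square_c and tray_square below 0.014 m and z of square_c in the frame of tray_square below 0.031 m and angle between square_c's own z axis and vertical below 0.06 rad and (angle between the x axis of square_c and the x axis of tray_square, either way round below 0.26 rad or angle between the x axis of square_c and the y axis of tray_square, either way round below 0.26 rad) and linear speed of square_case below 0.02 m/s and contact force between square_case and the fingers below 0.1 N), for 0.2 s.
4. the long carton stands released and flat in its tray (horizontal distance between long_c and tray_long below 0.014 m and z of long_c in the frame of tray_long below 0.031 m and angle between long_c's own z axis and vertical below 0.06 rad and angle between the x axis of long_c and the x axis of tray_long, either way round below 0.26 rad and linear speed of long_carton below 0.02 m/s and contact force between long_carton and the fingers below 0.1 N), for 0.2 s.
At the end, for the whole second after the job is handed in: Every pack stands upright (within 0.06 rad), flat on the wires of the tray of its own shape (height within 3 mm), centred within 14 mm, straight with the tray within 15 degrees (the tin: any way round; the square case: any quarter turn), released and at rest (all of step 1 and all of step 2 and all of step 3 and all of step 4); the robot touches nothing.
It fails at once if a pack is dropped or knocked down (falls free at over 0.7 m/s, about 25 mm) ((linear speed of small_carton above 0.7 m/s and contact force between small_carton and the fingers below 0.05 N) or (linear speed of tin above 0.7 m/s and contact force between tin and the fingers below 0.05 N) or (linear speed of square_case above 0.7 m/s and contact force between square_case and the fingers below 0.05 N) or (linear speed of long_carton above 0.7 m/s and contact force between long_carton and the fingers below 0.05 N)).
It fails at once if the pink bottle is knocked over or pushed more than 3 cm (angle between bottle's own z axis and vertical above 0.4 rad or distance of bottle from where it was at the start of the episode above 0.03 m).
It also fails if it takes over 141 s, if anything falls off the work surface, if the arm or the gripper's body presses on something with over 40 N, if the wrist force passes 120 N, or if a joint passes its speed limit or range.

## Working session

There is one attempt and no reset: what is moved stays moved. The work goes in short steps, Python scripts to look and compute and a tool call to move; the robot and the scene stay as the last step left them, time stands still between calls to the robot, and variables do not carry over. Pictures are saved under pics/ and viewed, about 12 in all and at most 16, crops included, and the job is handed in when it is done.

Besides the shell and the picture viewer there is one more tool, called after "Emit:" as name(argument=value, ...), one argument or row to a line, values as JSON. drive_tool: Moves the arm, as the interface text tells. Scaled input: -1 to 1 covers 0.12 m each way for a shift and 0.5 rad each way for a turn. Its arguments: {"type":"object","properties":{"series":{"type":"string"},"newtons":{"type":"number"}},"required":["series"]}

```bash
mkdir -p pics; cat > h.py <<'E'
import numpy as np, cv2
from rig import telemetry, eyes, ctrl, nets
from scipy.spatial.transform import Rotation as R
def ray(c,u,v):
    K=np.array([[c['fx'],0,c['cx']],[0,c['fy'],c['cy']],[0,0,1]])
    p=cv2.undistortPoints(np.array([[[u,v]]],float),K,np.array(c['D'],float))[0,0]
    V=np.array(c['view']); d=V[:3,:3].T@np.array([p[0],-p[1],-1.]); o=-V[:3,:3].T@V[:3,3]
    return o,d
def atz(c,u,v,z):
    o,d=ray(c,u,v); return o+d*(z-o[2])/d[2]
def proj(c,P):
    V=np.array(c['view']); q=(V[:3,:3]@np.atleast_2d(P).T).T+V[:3,3]
    K=np.array([[c['fx'],0,c['cx']],[0,c['fy'],c['cy']],[0,0,1]])
    return cv2.projectPoints(q*[1,-1,-1],np.zeros(3),np.zeros(3),K,np.array(c['D'],float))[0][:,0]
def save(c,n,box=None,s=1):
    f=c['frame'][:,:,::-1]
    if box: f=f[box[1]:box[3],box[0]:box[2]]
    cv2.imwrite('pics/'+n,cv2.resize(f,None,fx=s,fy=s,interpolation=cv2.INTER_CUBIC))
E
python3 - <<'E'
from h import *
print(telemetry.sense(),ctrl.grip_depth)
for n in['scene','side','wrist']:
    c=eyes.capture(n); save(c,n+'0.png',s=1.4); o,d=ray(c,280,210); print(n,o.round(),d.round(2),c['fx'],c['D'])
    for k in['small_c','tin_c','square_c','long_c','tray_small','tray_round','tray_square','tray_long','bottle']:
        print(k,[(np.round(r['rect']).tolist(),round(r['confidence'],2)) for r in nets.spot_in(k,c)])
E
```

```text
{'time_s': 0.0, 'joints': array([-1.48640879e+00,  3.13458069e-01,  1.49844218e+00, -1.70868626e-05,
        1.33097766e+00, -2.23386818e-01]), 'dq': array([-0.00299436, -0.00044954, -0.00070768, -0.002396  , -0.00078649,
        0.0003712 ]), 'tau': array([ 2.76345945e-04, -4.12268651e+01, -2.59739417e+01, -1.88090835e-04,
        4.22532350e-03, -8.40530265e-05]), 'eef_pos': array([ 159.01152341, -500.07364504,  230.72902265]), 'ee_rot': array([-6.41652216e-04,  9.88182200e-01,  1.53282503e-01,  3.63488356e-05]), 'force': array([ 0.33125775, -0.29369221,  0.97627902]), 'wrist_torque': array([0.04610204, 0.00294696, 0.03122667]), 'grip_width': 1.0014617754219817} 18.700000000000003
scene [ 996.  269. 1025.] [-0.49 -0.34 -0.8 ] 415.5153280159446 [-0.03968365  0.          0.          0.          0.        ]
small_c [([291.0, 216.0, 314.0, 237.0], 0.74)]
tin_c [([297.0, 228.0, 320.0, 252.0], 0.53)]
square_c [([245.0, 141.0, 273.0, 169.0], 0.9), ([290.0, 236.0, 319.0, 261.0], 0.82), ([164.0, 169.0, 191.0, 202.0], 0.63)]
long_c [([292.0, 235.0, 319.0, 284.0], 0.92), ([379.0, 272.0, 431.0
[... 494 characters left out ...]
 271.0, 241.0], 0.62)]
square_c [([325.0, 167.0, 337.0, 190.0], 0.6), ([393.0, 206.0, 411.0, 214.0], 0.38)]
long_c [([229.0, 238.0, 288.0, 272.0], 0.75)]
tray_small [([160.0, 265.0, 189.0, 291.0], 0.7), ([246.0, 213.0, 272.0, 239.0], 0.37)]
tray_round [([228.0, 208.0, 247.0, 224.0], 0.46), ([151.0, 322.0, 246.0, 384.0], 0.39)]
tray_square [([244.0, 216.0, 270.0, 241.0], 0.56)]
tray_long [([149.0, 324.0, 248.0, 383.0], 0.86)]
bottle []
wrist [ 235. -477.  373.] [-0.28 -0.09 -0.95] 369.44515304145295 [0.00431901 0.         0.         0.         0.        ]
small_c []
tin_c []
square_c [([64.0, 1.0, 166.0, 88.0], 0.87)]
long_c []
tray_small []
tray_round []
tray_square []
tray_long []
bottle []
```

View pics/scene0.png

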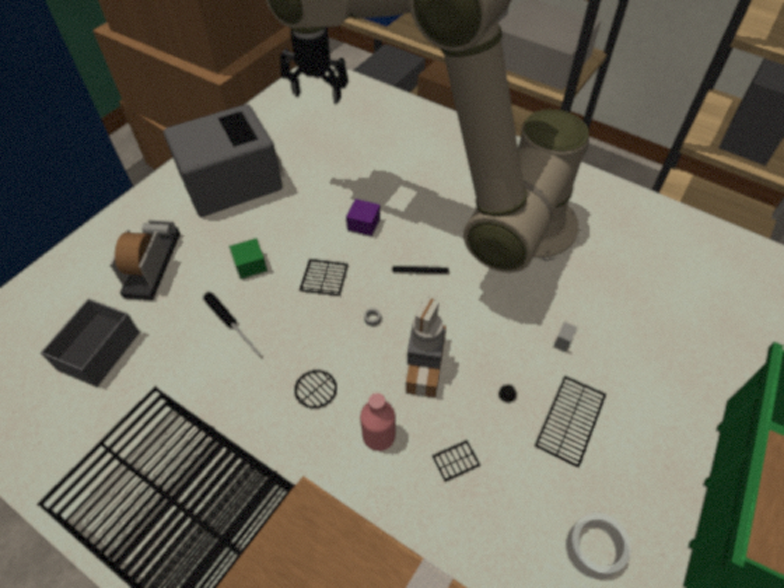

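View pics/side0.png

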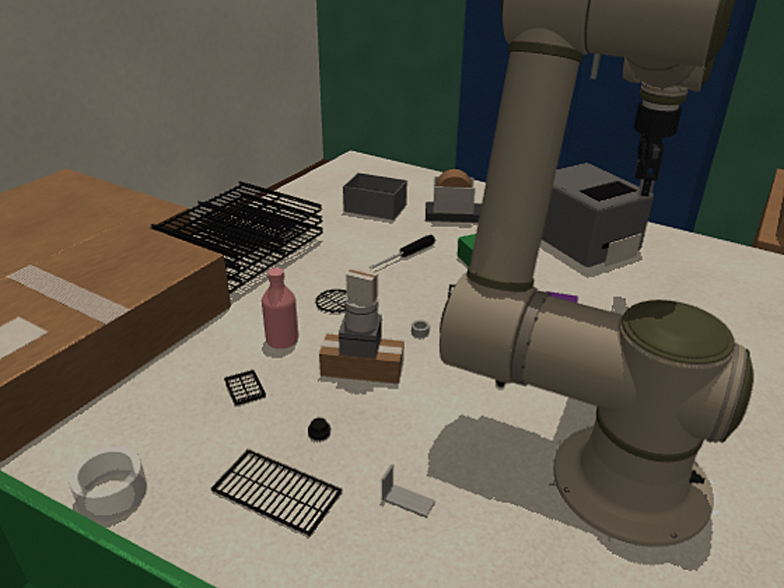

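The pile is at scene px (305,240). The square-case look-alikes are green at (177,185) and purple at (259,155), in unscaled pixels; the pile's case is grey. Trays: square (230,198), round (225,278), small (326,328), long (407,301). Bottle (270,302).

```bash
cat >> h.py <<'E'
def ortho(c,x0,x1,y0,y1,z,s=1.0):
    # rows: x decreasing downward ; cols: y decreasing to right. s px/mm
    xs=np.arange(x1,x0,-1/s); ys=np.arange(y1,y0,-1/s)
    X,Y=np.meshgrid(xs,ys,indexing='ij')
    p=proj(c,np.stack([X.ravel(),Y.ravel(),np.full(X.size,float(z))],1)).reshape(X.shape+(2,)).astype(np.float32)
    return cv2.remap(c['frame'],p[...,0],p[...,1],cv2.INTER_LINEAR)
def blobs(o,x1,y1,s,thr,kc=9,amin=1500,amax=20000):
    g=cv2.cvtColor(o,cv2.COLOR_RGB2GRAY); m=(g<thr).astype(np.uint8)
    m=cv2.morphologyEx(m,cv2.MORPH_CLOSE,np.ones((kc,kc)))
    for q in cv2.findContours(m,cv2.RETR_EXTERNAL,cv2.CHAIN_APPROX_NONE)[0]:
        (cx,cy),(w,h),a=cv2.minAreaRect(q); A=w*h/s/s
        if amin<A<amax:
            b=cv2.boxPoints(((cx,cy),(w,h),a)); W=np.stack([x1-b[:,1]/s,y1-b[:,0]/s],1)
            e1,e2=W[1]-W[0],W[2]-W[1]; e=e1 if np.linalg.norm(e1)>np.linalg.norm(e2) else e2
            print('ctr',W.mean(0).round(1),'sz',round(max(w,h)/s,1),round(min(w,h)/s,1),'long-axis yaw deg',round(np.degrees(np.arctan2(e[1],e[0]))%180,1))
E
python3 - <<'E'
from h import *
c=eyes.capture('scene')
for z,n in((5,'or0.png'),):
    o=ortho(c,150,850,-450,350,z); blobs(o,850,350,1,75)
    cv2.imwrite('pics/'+n,o[:,:,::-1])
print('small',atz(c,302,226,190), 'bottle base',atz(c,270,316,0))
s=eyes.capture('side')
def tri(a,b):
    (o1,d1),(o2,d2)=a,b; t=np.linalg.lstsq(np.stack([d1,-d2],1),o2-o1,rcond=None)[0]; return ((o1+d1*t[0]+o2+d2*t[1])/2).round(1)
print(tri(ray(c,302,226),ray(s,259.5,204)), tri(ray(c,269,286),ray(s,198,195)))
print(tri(ray(c,270,302),ray(s,200,222)))
E
```

```text
ctr [168.5 -24.5] sz 143.0 35.0 long-axis yaw deg 90.0
ctr [ 217.4 -343. ] sz 104.5 79.0 long-axis yaw deg 16.7
ctr [ 280.2 -142.4] sz 124.7 17.7 long-axis yaw deg 121.4
ctr [446.4 -23.9] sz 93.2 68.6 long-axis yaw deg 23.8
ctr [429.7 291.3] sz 166.2 84.5 long-axis yaw deg 4.9
ctr [657.3   8.5] sz 59.4 45.7 long-axis yaw deg 137.2
ctr [ 659.6 -176.8] sz 70.7 25.3 long-axis yaw deg 33.2
ctr [ 832.5 -241.5] sz 351.0 35.0 long-axis yaw deg 90.0
ctr [796.  265.5] sz 169.0 108.0 long-axis yaw deg 90.0
small [495.89163766  -7.81573555 190.        ] bottle base [666.94578578   9.87344365   0.        ]
[482.1 -15.9 168.2] [653.9   2.  145.8]
[656.    3.2  64.1]
```

View pics/or0.png

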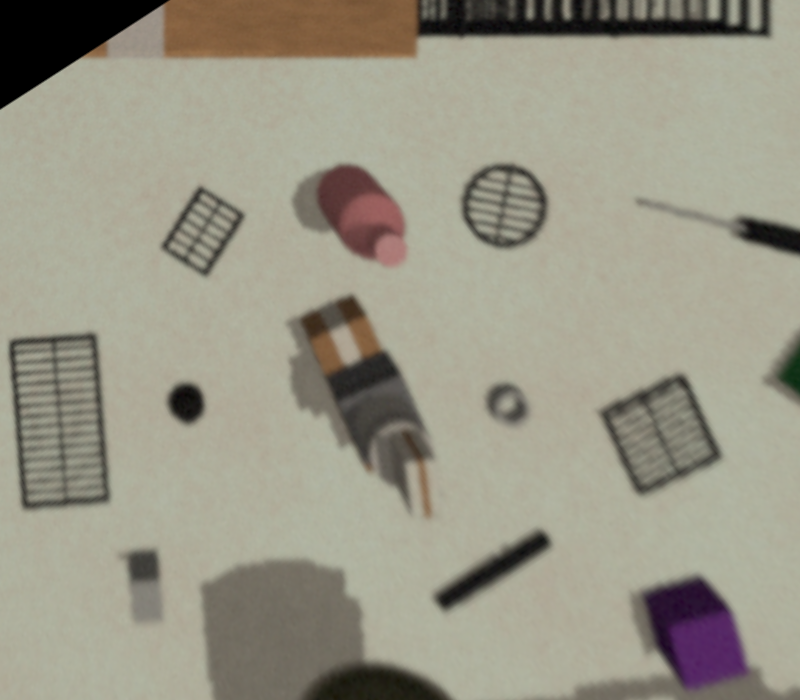

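Ortho view: x = 850−row, y = 350−col.

| Tray | Centre (x, y) mm | Yaw |
|---|---|---|
| small | (619, 146) | −32° |
| round | (645, −155) | – |
| square | (416, −311) | 24° |
| long | (430, 291) | 5° |

The bottle is at about (655, 3), and the pile at about (482, −16) with yaw about 23°. I'll move the wrist camera over the pile.

Emit:
drive_tool(
  series="0 0 -0.85 0 0 0 1;0 0 -0.85 0 0 0 1;0 0 -0.85 0 0 0 1;0 0 -0.85 0 0 0 1",
)

```text
time_s: 2.0
eef_pos: [159.1, -500.5, 334.1]
ee_rot: [0.001, 0.988, 0.153, -0.0]
force: [-0.1, -0.2, -1.1]
grip_width: 1.002
```

Emit:
drive_tool(
  series="0.81 -0.76 0 0 0 0 1;0.81 -0.76 0 0 0 0 1;0.81 -0.76 0 0 0 0 1;0.81 -0.76 0 0 0 0 1;0.81 -0.76 0 0 0 0 1",
)

```text
time_s: 2.5
eef_pos: [224.2, -383.8, 333.0]
ee_rot: [0.0, 0.988, 0.154, -0.0]
force: [-0.9, -0.2, -0.7]
grip_width: 1.006
```

Emit:
drive_tool(
  series="0.81 -0.76 0 0 0 0 1;0.81 -0.76 0 0 0 0 1;0.81 -0.76 0 0 0 0 1;0.81 -0.76 0 0 0 0 1;0.81 -0.76 0 0 0 0 1",
)

```text
time_s: 3.0
eef_pos: [288.9, -267.9, 332.3]
ee_rot: [-0.0, 0.988, 0.154, -0.001]
force: [-0.6, -0.3, 0.3]
grip_width: 1.003
```

Emit:
drive_tool(
  series="0.81 -0.76 0 0 0 0 1;0.81 -0.76 0 0 0 0 1;0.81 -0.76 0 0 0 0 1;0.81 -0.76 0 0 0 0 1;0.81 -0.76 0 0 0 0 1",
)

```text
time_s: 3.5
eef_pos: [353.7, -152.6, 331.7]
ee_rot: [-0.0, 0.988, 0.154, -0.001]
force: [0.0, -0.1, -1.1]
grip_width: 0.997
```

Emit:
drive_tool(
  series="0.81 -0.76 0 0 0 0 1;0.81 -0.76 0 0 0 0 1;0.81 -0.76 0 0 0 0 1;0.81 -0.76 0 0 0 0 1;0.81 -0.76 0 0 0 0 1",
)

```text
time_s: 4.0
eef_pos: [418.7, -37.7, 331.2]
ee_rot: [-0.0, 0.988, 0.153, -0.002]
force: [0.7, -1.0, -0.3]
grip_width: 1.0
```

```bash
python3 - <<'E'
from h import *
c=eyes.capture('wrist'); save(c,'w1.png',s=1.4); o,d=ray(c,280,210); print(o,d)
print(telemetry.sense()['joints'])
for k in['small_c','tin_c','square_c','long_c']: print(k,[(np.round(r['rect']).tolist(),round(r['confidence'],2)) for r in nets.spot_in(k,c)])
E
```

```text
[495.48522341 -14.17061182 473.05331574] [-0.28830794 -0.08980565 -0.95343397]
[-3.70157710e-01  2.01640636e-02  1.58728614e+00 -1.03783112e-03
  1.53720401e+00  8.94133901e-01]
small_c [([248.0, 79.0, 293.0, 149.0], 0.89)]
tin_c [([237.0, 76.0, 302.0, 134.0], 0.82)]
square_c [([443.0, 318.0, 471.0, 345.0], 0.59)]
long_c [([232.0, 35.0, 300.0, 170.0], 0.58)]
```

View pics/w1.png

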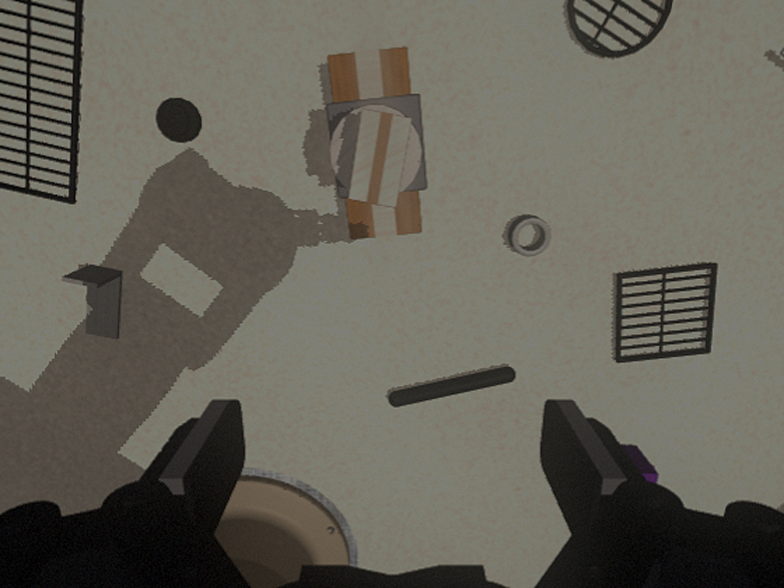

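Wrist view (1.4x): pile at (375,145). The long carton is underneath, with the grey case, the tin, and the small carton on top; all three boxes sit at slightly different yaws. I'll take a close crop to get the corners.

```bash
python3 - <<'E'
from h import *
c=eyes.capture('wrist'); save(c,'w2.png',(220,20,320,180),5)
E
```

```text
(no output)
```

View pics/w2.png

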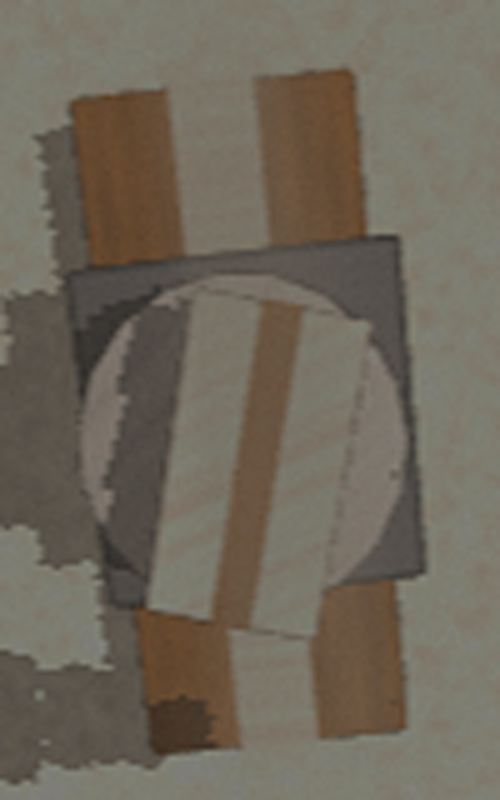

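```bash
python3 - <<'E'
from h import *
c=eyes.capture('wrist')
def q(n,pts,z):
    W=np.array([atz(c,u/5+220,v/5+20,z)[:2] for u,v in pts]); e=[np.linalg.norm(W[i]-W[(i+1)%4]) for i in range(4)]
    a=[np.degrees(np.arctan2(*(W[i]-W[j])[::-1])) for i,j in((0,3),(1,2))]
    print(n,W.mean(0).round(1),np.round(e,1),np.round(a,1))
q('small',[(190,290),(370,322),(313,637),(147,607)],196)
q('tin',[(80,433),(244,273),(408,433),(244,593)],150)
q('square',[(68,272),(400,236),(425,575),(108,608)],100)
q('long',[(72,100),(352,70),(405,733),(152,752)],50)
u=lambda a,b:atz(c,a/1.4,b/1.4,8)[:2].round(1)
print('sq tray',[u(*p) for p in((615,275),(716,264),(710,352),(616,361))],np.mean([u(*p) for p in((615,275),(716,264),(710,352),(616,361))],0))
E
```

```text
small [479.3 -11.4] [25.8 45.  25.1 44.7] [8.3 7.3]
tin [481.3  -7.7] [37.5 37.1 38.4 38.1] [63.4 65. ]
square [480.9  -7.6] [63.  62.9 63.5 63. ] [22.6 23.1]
long [478.   -6.3] [ 58.6 139.5  58.8 138.3] [23.  23.1]
sq tray [array([ 435.3, -249.8]), array([ 473., -334.]), array([ 392.1, -371.8]), array([ 355.5, -288.6])] [ 413.975 -311.05 ]
```

Emit:
drive_tool(
  series="0.548 -0.056 0 0 0 0.342 0.7;0.548 -0.056 0 0 0 0.342 0.7;0.548 -0.056 0 0 0 0.342 0.7;0.548 -0.056 0 0 0 0.342 0.7;0.548 -0.056 0 0 0 0.342 0.7",
)

```text
time_s: 4.85
eef_pos: [478.6, -11.0, 331.8]
ee_rot: [-0.0, 0.998, 0.068, -0.001]
force: [-0.2, -0.3, 0.7]
grip_width: 0.702
```

Emit:
drive_tool(
  series="0 0 0.4 0 0 0 0.7;0 0 0.8 0 0 0 0.7;0 0 0.8 0 0 0 0.7;0 0 0.8 0 0 0 0.7;0 0 0.8 0 0 0 0.7",
)

```text
time_s: 5.35
eef_pos: [479.4, -11.5, 238.6]
ee_rot: [0.001, 0.998, 0.068, 0.001]
force: [0.6, -0.6, 1.8]
grip_width: 0.701
```

```bash
python3 - <<'E'
from h import *
c=eyes.capture('wrist'); save(c,'w3.png',s=1.2)
E
```

```text
(no output)
```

View pics/w3.png

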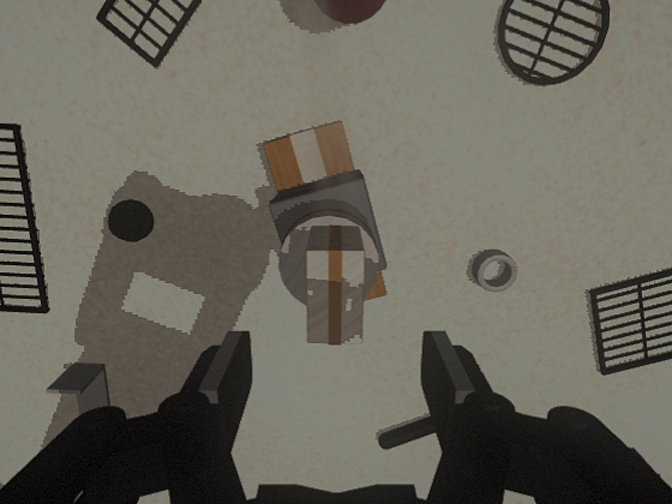

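The carton is centred between the fingers at (335,300). I'll descend, grip and lift.

Emit:
drive_tool(
  series="0 0 0.3 0 0 0 0.7;0 0 0.5 0 0 0 0.7;0 0 0.655 0 0 0 0.7;0 0 0.655 0 0 0 0.7;0 0 0.655 0 0 0 0.7;0 0 0.655 0 0 0 0;0 0 0.655 0 0 0 0;0 0 0.655 0 0 0 0;0 0 0.655 0 0 0 0;0 0 0.655 0 0 0 0;0 0 0.655 0 0 0 0;0 0 0.655 0 0 0 0;0 0 0.655 0 0 0 0",
  newtons=25,
)

```text
time_s: 6.7
eef_pos: [480.0, -11.4, 160.8]
ee_rot: [0.001, 0.998, 0.068, 0.002]
force: [-0.8, 0.5, 5.9]
grip_width: 0.3
```

Emit:
drive_tool(
  series="0 0 -0.1 0 0 0 0;0 0 -0.3 0 0 0 0;0 0 -0.6 0 0 0 0;0 0 -0.8 0 0 0 0;0 0 -0.8 0 0 0 0;0 0 -0.8 0 0 0 0",
)

```text
time_s: 7.3
eef_pos: [479.5, -11.3, 256.5]
ee_rot: [0.001, 0.998, 0.068, 0.002]
force: [0.6, -0.3, -1.8]
grip_width: 0.301
```

```bash
python3 - <<'E'
from h import *
c=eyes.capture('wrist'); s=eyes.capture('side')
f=np.hstack([c['frame'][100:350,150:430],s['frame'][100:350,150:430]])[:,:,::-1]; cv2.imwrite('pics/w4.png',cv2.resize(f,None,fx=1.4,fy=1.4))
for k in['tray_small','tray_round','bottle']: print(k,[(np.round(r['rect']).tolist(),round(r['confidence'],2)) for r in nets.spot_in(k,c)])
print(telemetry.sense()['eef_pos'])
E
```

```text
tray_small [([90.0, 0.0, 178.0, 58.0], 0.64)]
tray_round [([409.0, 0.0, 497.0, 74.0], 0.92)]
bottle [([260.0, 0.0, 322.0, 27.0], 0.86)]
[479.33481439 -11.22874456 255.98154552]
```

View pics/w4.png

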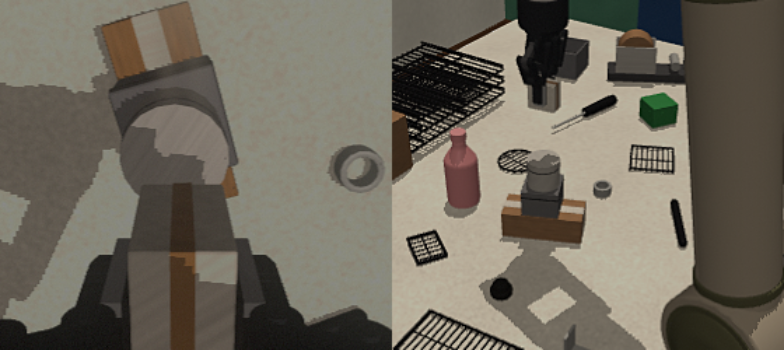

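Picture: the carton is held straight and the rest of the pile is undisturbed. I'll move towards the small tray and refine its pose on the way.

Emit:
drive_tool(
  series="0.3 -0.25 0 0 0 0 0;0.5 -0.5 0 0 0 0 0;0.55 -0.66 0 0 0 0 0;0.55 -0.66 0 0 0 0 0;0.55 -0.66 0 0 0 0 0",
)

```text
time_s: 8.05
eef_pos: [533.8, 76.1, 255.5]
ee_rot: [0.001, 0.998, 0.068, 0.001]
force: [0.5, 0.3, -0.7]
grip_width: 0.3
```

```bash
python3 - <<'E'
from h import *
c=eyes.capture('wrist'); 
o=ortho(c,540,720,40,240,8,3); cv2.imwrite('pics/o5.png',o[:,:,::-1])
blobs(o,720,240,3,60,31,amin=2500,amax=8000)
E
```

```text
ctr [618.2 144.9] sz 72.7 52.9 long-axis yaw deg 147.5
```

View pics/o5.png

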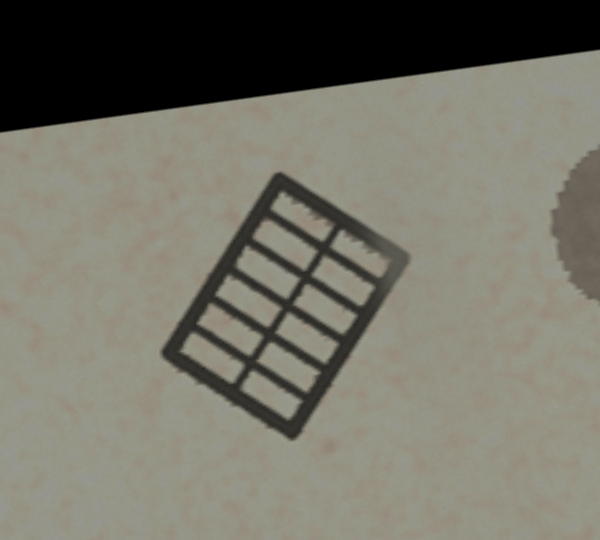

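The tray is clear: ortho centre (618.3,144.7), yaw −32.5°, outer size 73x53 mm, which matches. I'll go over it and down.

Emit:
drive_tool(
  series="0.4 -0.2 0 0 0 0.25 0;0.776 -0.471 0 0 0 0.5 0;0.776 -0.471 0 0 0 0.703 0;0.776 -0.471 0 0 0 0.703 0;0.776 -0.471 0 0 0 0.703 0;0.776 -0.471 0 0 0 0.703 0",
)

```text
time_s: 8.7
eef_pos: [617.9, 143.0, 256.4]
ee_rot: [0.001, 0.994, -0.107, 0.001]
force: [-0.4, -0.7, -0.3]
grip_width: 0.298
```

Emit:
drive_tool(
  series="0 0 0.3 0 0 0.25 0;0 0 0.6 0 0 0.5 0;0 0 0.9 0 0 0.703 0;0 0 0.9 0 0 0.703 0;0 0 0.9 0 0 0.703 0;0 0 0.9 0 0 0.703 0",
)

```text
time_s: 9.3
eef_pos: [619.1, 142.6, 151.3]
ee_rot: [-0.0, 0.96, -0.278, 0.003]
force: [0.7, -0.1, 0.8]
grip_width: 0.297
```

Emit:
drive_tool(
  series="0 0 0.3 0 0 0 0;0 0 0.6 0 0 0 0;0 0 0.9 0 0 0 0;0 0 0.9 0 0 0 0;0 0 0.9 0 0 0 0;0 0 0.9 0 0 0 0",
)

```text
time_s: 9.9
eef_pos: [621.5, 142.6, 46.5]
ee_rot: [-0.001, 0.961, -0.278, 0.006]
force: [-0.5, -0.6, -0.3]
grip_width: 0.303
```

Emit:
drive_tool(
  series="-0.03 0 0.1 0 0 0 0;-0.032 0 0.2 0 0 0 0;-0.032 0 0.25 0 0 0 0;-0.032 0 0.265 0 0 0 0;-0.032 0 0.275 0 0 0 0;-0.032 0 0.275 0 0 0 0;-0.032 0 0.275 0 0 0 0",
)

```text
time_s: 10.6
eef_pos: [618.3, 144.7, 13.9]
ee_rot: [-0.001, 0.961, -0.278, 0.005]
force: [-3.8, 0.1, 5.1]
grip_width: 0.299
```

Emit:
drive_tool(
  series="0 0 0 0 0 0 0.55;0 0 0 0 0 0 0.55;0 0 0 0 0 0 0.55;0 0 0 0 0 0 0.55;0 0 0 0 0 0 0.55;0 0 -0.1 0 0 0 0.55;0 0 -0.3 0 0 0 0.55;0 0 -0.6 0 0 0 0.55;0 0 -0.9 0 0 0 0.6;0 0 -1 0 0 0 0.8;0 0 -1 0 0 0 0.8",
)

```text
time_s: 11.7
eef_pos: [617.9, 144.8, 136.4]
ee_rot: [-0.002, 0.961, -0.278, 0.007]
force: [0.3, 0.5, -0.3]
grip_width: 0.802
```

Emit:
drive_tool(
  series="-0.2 0 -0.5 0 0 -0.25 1;-0.3 0.1 -1 0 0 -0.5 1;-0.3 0.2 -1 0 0 -0.75 1;-0.3 0.2 -1 0 0 -1 1;-0.3 0.2 -1 0 0 -1 1;-0.3 0.2 -1 0 0 -1 1",
)

```text
time_s: 12.3
eef_pos: [572.5, 143.9, 254.0]
ee_rot: [0.0, 0.999, -0.033, 0.006]
force: [1.0, 0.6, -0.8]
grip_width: 1.0
```

```bash
python3 - <<'E'
from h import *
c=eyes.capture('wrist'); s=eyes.capture('side')
f=np.hstack([c['frame'][0:250,100:380],s['frame'][150:400,100:380]])[:,:,::-1]; cv2.imwrite('pics/w6.png',cv2.resize(f,None,fx=1.4,fy=1.4))
print(telemetry.sense()['eef_pos'])
for k in['small_c','tray_small']: print(k,[(np.round(r['rect']).tolist(),round(r['confidence'],2)) for r in nets.spot_in(k,c)])
E
```

```text
[572.67927633 143.91827253 254.16433988]
small_c [([252.0, 106.0, 296.0, 165.0], 0.84)]
tray_small [([238.0, 89.0, 314.0, 171.0], 0.86)]
```

View pics/w6.png

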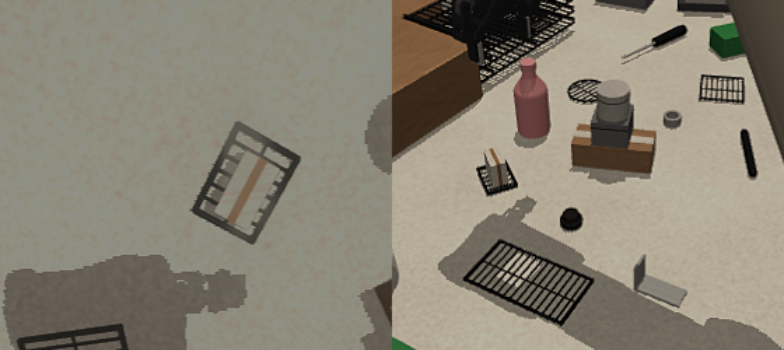

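Side view: the carton stands upright inside the small tray. Back to the pile for the tin.

Emit:
drive_tool(
  series="-0.15 0.3 -0.3 0 0 -0.3 1;-0.34 0.655 -0.3 0 0 -0.6 1;-0.34 0.655 -0.3 0 0 -0.935 1;-0.34 0.655 -0.3 0 0 -0.935 1;-0.34 0.655 -0.3 0 0 -0.935 1;-0.34 0.655 -0.3 0 0 -0.935 1",
)

```text
time_s: 13.1
eef_pos: [526.8, 68.8, 289.8]
ee_rot: [0.002, 0.98, 0.199, 0.006]
force: [-0.0, 0.0, -0.4]
grip_width: 1.0
```

```bash
python3 - <<'E'
from h import *
c=eyes.capture('wrist'); save(c,'w7.png',(100,0,500,300),2)
s=telemetry.sense();print(s['eef_pos'],s['ee_rot'])
for k in['tin_c','square_c','long_c']:
    for r in nets.spot_in(k,c): l,t,rr,b=r['rect'];print(k,np.round(r['rect']),round(r['confidence'],2), atz(c,(l+rr)/2,(t+b)/2,dict(tin_c=130,square_c=80,long_c=50)[k]).round())
E
```

```text
[526.76824887  68.83098019 289.78402836] [0.00160617 0.97994388 0.19917762 0.00597461]
tin_c [304. 230. 373. 313.] 0.69 [482.  -9. 130.]
tin_c [ 27.  91. 126. 244.] 0.18 [484. 231. 130.]
square_c [295. 213. 368. 286.] 0.86 [483.  -9.  80.]
long_c [293. 171. 353. 297.] 0.66 [486.  -2.  50.]
```

View pics/w7.png

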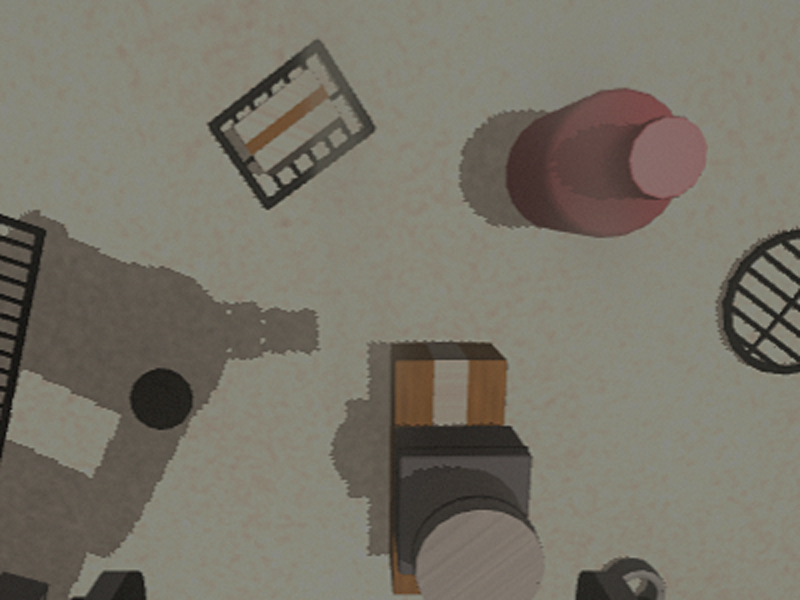

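Carton confirmed straight in its tray; pile unmoved, yaw aligned. Next, over the tin and down.

Emit:
drive_tool(
  series="-0.3 0.2 0 0.009 -0.022 0 1;-0.6 0.44 0 0.009 -0.022 0 1;-0.6 0.44 0 0.009 -0.022 0 1;-0.6 0.44 0 0.009 -0.022 0 1;-0.6 0.44 0 0.009 -0.022 0 1",
)

```text
time_s: 13.8
eef_pos: [481.4, -7.5, 289.4]
ee_rot: [0.0, 0.98, 0.2, 0.0]
force: [-0.8, 0.2, -1.1]
grip_width: 1.001
```

Emit:
drive_tool(
  series="0 0 0.4 0 0 0 1;0 0 0.8 0 0 0 1;0 0 0.95 0 0 0 1;0 0 0.95 0 0 0 1;0 0 0.95 0 0 0 1",
)

```text
time_s: 14.3
eef_pos: [482.3, -7.1, 176.3]
ee_rot: [0.001, 0.98, 0.2, 0.001]
force: [-0.6, 0.6, 0.9]
grip_width: 1.0
```

Emit:
drive_tool(
  series="-0.011 0 0.2 0 0 0 1;-0.011 0 0.4 0 0 0 1;-0.011 0 0.56 0 0 0 1;-0.011 0 0.56 0 0 0 1;-0.011 0 0.56 0 0 0 1;-0.011 0 0.56 0 0 0 0.4;-0.011 0 0.56 0 0 0 0.4;-0.011 0 0.56 0 0 0 0.4;-0.011 0 0.56 0 0 0 0.4;-0.011 0 0.56 0 0 0 0.4;-0.011 0 0.56 0 0 0 0.4;-0.011 0 0.56 0 0 0 0.4",
  newtons=35,
)

```text
time_s: 15.5
eef_pos: [481.7, -7.6, 110.4]
ee_rot: [0.001, 0.98, 0.2, 0.002]
force: [-1.8, 0.8, 6.1]
grip_width: 0.645
```

Emit:
drive_tool(
  series="0 0 -0.1 0 0 0 0.4;0 0 -0.3 0 0 0 0.4;0 0 -0.6 0 0 0 0.4;0 0 -0.95 0 0 0 0.4;0 0 -0.95 0 0 0 0.4;0 0 -0.95 0 0 0 0.4",
)

```text
time_s: 16.1
eef_pos: [481.3, -7.4, 224.8]
ee_rot: [0.001, 0.98, 0.2, 0.002]
force: [-0.0, -0.0, -3.6]
grip_width: 0.649
```

```bash
python3 - <<'E'
from h import *
c=eyes.capture('wrist'); s=eyes.capture('side')
f=np.hstack([c['frame'][0:350,150:430],s['frame'][50:400,150:430]])[:,:,::-1]; cv2.imwrite('pics/w8.png',cv2.resize(f,None,fx=1.4,fy=1.4))
for k in['tray_round','bottle']: print(k,[(np.round(r['rect']).tolist(),round(r['confidence'],2)) for r in nets.spot_in(k,c)])
E
```

```text
tray_round [([449.0, 30.0, 544.0, 128.0], 0.6)]
bottle [([314.0, 0.0, 396.0, 32.0], 0.68)]
```

View pics/w8.png

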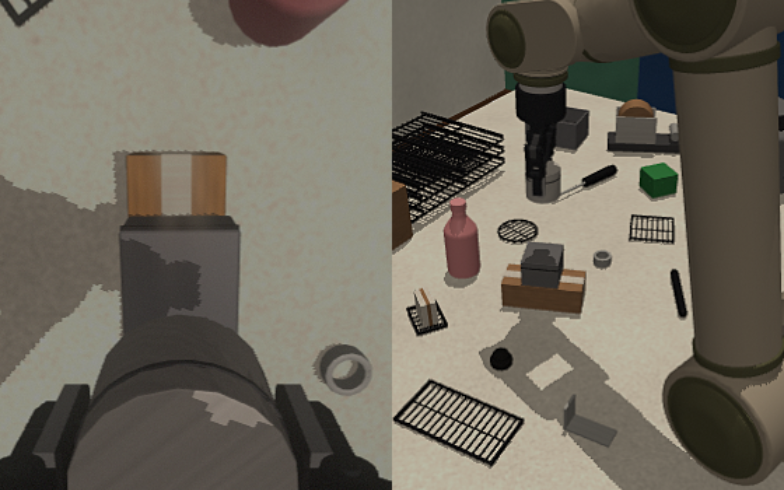

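The tin is held. Heading to the round tray.

Emit:
drive_tool(
  series="0 0.3 0 0 0 0 0.4;0.1 0.6 0 0 0 0 0.4;0.1 0.83 0 0 0 0 0.4;0.1 0.83 0 0 0 0 0.4;0.1 0.83 0 0 0 0 0.4",
)

```text
time_s: 16.8
eef_pos: [530.6, -94.3, 222.2]
ee_rot: [-0.0, 0.98, 0.2, -0.0]
force: [-0.4, 0.4, -1.7]
grip_width: 0.65
```

```bash
python3 - <<'E'
from h import *
c=eyes.capture('wrist'); 
o=ortho(c,580,710,-220,-90,8,3); cv2.imwrite('pics/o9.png',o[:,:,::-1])
blobs(o,710,-90,3,60,31,amin=2500,amax=12000)
E
```

```text
(no output)
```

View pics/o9.png

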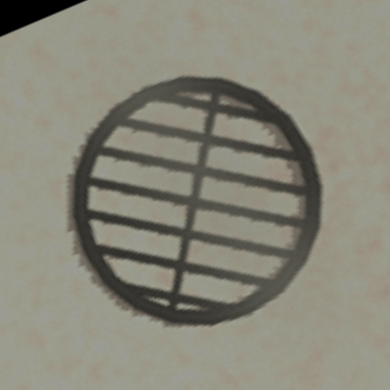

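Ortho: round rim centred at (198,200), so the tray is at (643.3,−156), diameter 82 mm as expected.

Emit:
drive_tool(
  series="0.2 0.3 0 0 0 0 0.4;0.45 0.6 0 0 0 0 0.4;0.664 0.84 0 0 0 0 0.4;0.664 0.84 0 0 0 0 0.4;0.664 0.84 0 0 0 0 0.4;0.664 0.84 0 0 0 0 0.4",
)

```text
time_s: 17.45
eef_pos: [642.8, -154.1, 222.9]
ee_rot: [-0.0, 0.98, 0.201, -0.0]
force: [-1.1, -0.2, -1.4]
grip_width: 0.65
```

Emit:
drive_tool(
  series="0 0 0.3 0 0 0 0.4;0 0 0.6 0 0 0 0.4;0 0 0.9 0 0 0 0.4;0 0 0.9 0 0 0 0.4;0 0 0.9 0 0 0 0.4",
)

```text
time_s: 17.95
eef_pos: [642.8, -153.7, 116.7]
ee_rot: [0.0, 0.98, 0.201, 0.0]
force: [0.4, -0.6, -0.9]
grip_width: 0.644
```

Emit:
drive_tool(
  series="0 0 0.3 0 0 0 0.4;0 0 0.5 0 0 0 0.4;0 0 0.6 0 0 0 0.4;0 0 0.6 0 0 0 0.4;0 0 0.6 0 0 0 0.4",
)

```text
time_s: 18.45
eef_pos: [643.9, -154.1, 47.0]
ee_rot: [0.001, 0.98, 0.201, 0.002]
force: [0.3, 0.1, -1.8]
grip_width: 0.646
```

Emit:
drive_tool(
  series="-0.011 0.013 0.1 0 0 0 0.4;-0.011 0.013 0.2 0 0 0 0.4;-0.011 0.013 0.25 0 0 0 0.4;-0.011 0.013 0.27 0 0 0 0.4;-0.011 0.013 0.282 0 0 0 0.4;-0.011 0.013 0.282 0 0 0 0.4;-0.011 0.013 0.282 0 0 0 0.4",
)

```text
time_s: 19.15
eef_pos: [643.7, -156.2, 13.5]
ee_rot: [0.001, 0.98, 0.201, 0.002]
force: [0.3, 0.6, -0.0]
grip_width: 0.645
```

Emit:
drive_tool(
  series="0 0 0 0 0 0 1;0 0 0 0 0 0 1;0 0 0 0 0 0 1;0 0 0 0 0 0 1;0 0 0 0 0 0 1;0 0 -0.1 0 0 0 1;0 0 -0.3 0 0 0 1;0 0 -0.6 0 0 0 1;0 0 -1 0 0 0 1;0 0 -1 0 0 0 1;0 0 -1 0 0 0 1",
)

```text
time_s: 20.25
eef_pos: [643.5, -156.1, 135.3]
ee_rot: [0.002, 0.98, 0.201, 0.003]
force: [0.3, 0.3, -1.0]
grip_width: 1.0
```

Emit:
drive_tool(
  series="0 0 -0.4 0 0 0 1;-0.1 -0.3 -0.8 0 0 0 1;-0.35 -0.6 -1 0 0 0 1;-0.38 -0.835 -1 0 0 0 1;-0.38 -0.835 -1 0 0 0 1;-0.38 -0.835 -1 0 0 0 1",
)

```text
time_s: 20.85
eef_pos: [561.0, -81.4, 254.0]
ee_rot: [0.002, 0.979, 0.201, 0.003]
force: [0.1, 0.2, -0.9]
grip_width: 1.004
```

```bash
python3 - <<'E'
from h import *
c=eyes.capture('wrist'); save(c,'w10.png',s=1.2)
s=telemetry.sense();print(s['eef_pos'],s['ee_rot'])
for k in['tin_c','square_c']:
    for r in nets.spot_in(k,c): l,t,rr,b=r['rect'];print(k,np.round(r['rect']),round(r['confidence'],2), atz(c,(l+rr)/2,(t+b)/2,dict(tin_c=40,square_c=90,long_c=50)[k]).round())
E
```

```text
[561.2822201  -81.94116543 253.52781799] [0.00174446 0.97956358 0.20110992 0.00263646]
tin_c [352. 102. 421. 164.] 0.61 [ 643. -157.   40.]
square_c [504. 317. 560. 370.] 0.88 [ 518. -371.   90.]
square_c [121. 197. 212. 276.] 0.74 [485.  -5.  90.]
```

View pics/w10.png

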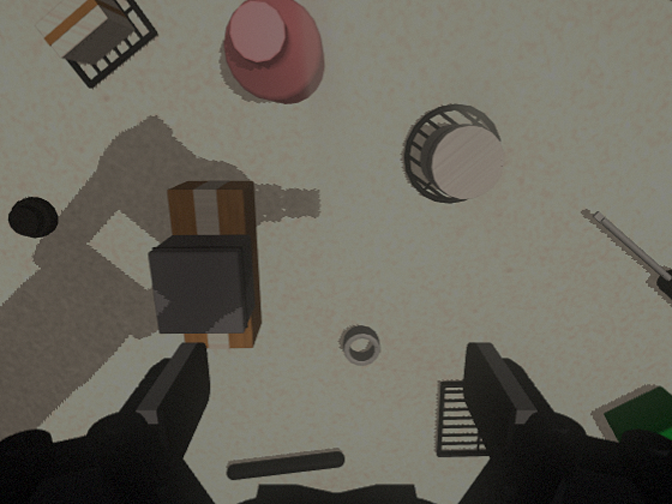

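The tin is fine in its tray, centred near (643,−157). Now the square case.

Emit:
drive_tool(
  series="-0.2 -0.3 0 0 0 0 1;-0.372 -0.6 0 0 0 0 1;-0.372 -0.833 0 0 0 0 1;-0.372 -0.833 0 0 0 0 1;-0.372 -0.833 0 0 0 0 1;-0.372 -0.833 0 0 0 0 1",
)

```text
time_s: 21.6
eef_pos: [481.8, -8.9, 252.2]
ee_rot: [0.002, 0.98, 0.2, 0.002]
force: [0.6, -0.6, -0.2]
grip_width: 1.004
```

Emit:
drive_tool(
  series="0 0 0.4 0 0 0 1;0 0 0.8 0 0 0 1;0 0 1 0 0 0 1;0 0 1 0 0 0 1;0 0 1 0 0 0 1",
)

```text
time_s: 22.1
eef_pos: [483.2, -9.9, 132.8]
ee_rot: [0.002, 0.98, 0.2, 0.002]
force: [0.9, -0.0, 1.0]
grip_width: 1.002
```

```bash
python3 - <<'E'
from h import *
c=eyes.capture('wrist'); save(c,'w11.png',(80,100,480,400),1.5)
s=telemetry.sense();print(s['eef_pos'],s['ee_rot'])
E
```

```text
[483.48673679  -9.86373987 133.54303486] [0.00208248 0.97976873 0.20009712 0.00316807]
```

View pics/w11.png

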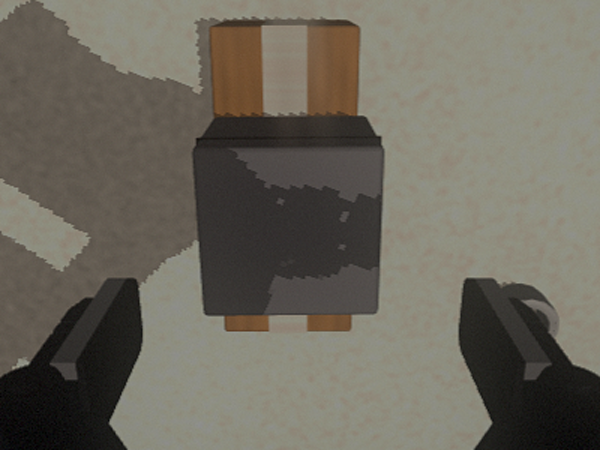

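Case centred about 3.5 mm left of the finger centre line, which matches the pose error. Correct, descend, grip and lift.

Emit:
drive_tool(
  series="-0.011 -0.029 0 0 0 0 1;-0.011 -0.029 0.2 0 0 0 1;-0.011 -0.029 0.4 0 0 0 1;-0.011 -0.029 0.61 0 0 0 1;-0.011 -0.029 0.61 0 0 0 1;-0.011 -0.029 0.61 0 0 0 1;-0.011 -0.029 0.61 0 0 0 0.5;-0.011 -0.029 0.61 0 0 0 0.5;-0.011 -0.029 0.61 0 0 0 0.5;-0.011 -0.029 0.61 0 0 0 0.5;-0.011 -0.029 0.61 0 0 0 0.5;-0.011 -0.029 0.61 0 0 0 0.5;-0.011 -0.029 0.61 0 0 0 0.5",
  newtons=40,
)

```text
time_s: 23.45
eef_pos: [482.2, -7.5, 62.0]
ee_rot: [0.003, 0.98, 0.2, 0.004]
force: [-0.7, 0.5, 7.2]
grip_width: 0.745
```

Emit:
drive_tool(
  series="0 0 -0.1 0 0 0 0.5;0 0 -0.3 0 0 0 0.5;0 0 -0.6 0 0 0 0.5;0 0 -0.95 0 0 0 0.5;0 0 -0.95 0 0 0 0.5;0 0 -0.95 0 0 0 0.5",
)

```text
time_s: 24.05
eef_pos: [481.1, -7.1, 176.5]
ee_rot: [0.003, 0.98, 0.2, 0.005]
force: [-0.1, -0.1, -3.6]
grip_width: 0.746
```

Held. Moving to the square tray at (414.5,−311), yaw 25°.

Emit:
drive_tool(
  series="-0.2 0.3 0 0.016 -0.017 -0.07 0.5;-0.4 0.6 0 0.016 -0.017 -0.07 0.5;-0.5 0.705 0 0.016 -0.017 -0.07 0.5;-0.5 0.705 0 0.016 -0.017 -0.07 0.5;-0.5 0.705 0 0.016 -0.017 -0.07 0.5",
)

```text
time_s: 24.55
eef_pos: [458.7, -108.0, 175.7]
ee_rot: [-0.001, 0.976, 0.217, -0.001]
force: [0.2, 0.3, -1.7]
grip_width: 0.743
```

Emit:
drive_tool(
  series="-0.2 0.3 0 0 0 0 0.5;-0.4 0.6 0 0 0 0 0.5;-0.5 0.705 0 0 0 0 0.5;-0.5 0.705 0 0 0 0 0.5;-0.5 0.705 0 0 0 0 0.5",
)

```text
time_s: 25.05
eef_pos: [440.4, -208.7, 175.1]
ee_rot: [-0.001, 0.976, 0.217, -0.001]
force: [0.3, 0.7, -2.6]
grip_width: 0.74
```

```bash
python3 - <<'E'
from h import *
c=eyes.capture('wrist'); 
s=telemetry.sense();print(s['eef_pos'],s['ee_rot'])
o=ortho(c,340,490,-390,-230,8,3); cv2.imwrite('pics/o12.png',o[:,:,::-1])
blobs(o,490,-230,3,60,31,amin=2500,amax=12000)
E
```

```text
[ 440.49167622 -208.47974008  175.22519068] [-1.30137337e-03  9.76030720e-01  2.17627428e-01 -8.01523267e-04]
```

View pics/o12.png

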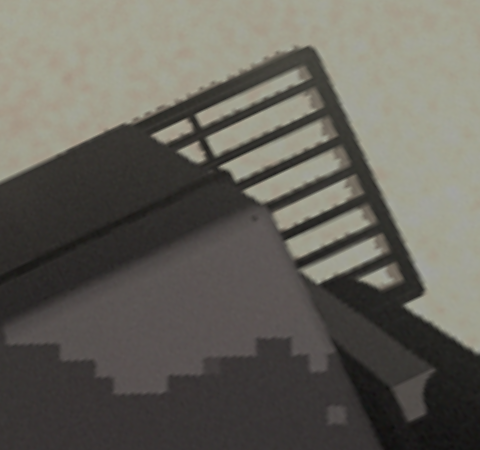

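Right rim corners at (310,47) and (424,293) give the tray centre (414,−310.6), yaw 24.8°, in agreement with the earlier values.

Emit:
drive_tool(
  series="-0.2 0.3 0 0 0 0 0.5;-0.4 0.6 0 0 0 0 0.5;-0.551 0.676 0 0 0 0 0.5;-0.551 0.676 0 0 0 0 0.5;-0.551 0.676 0 0 0 0 0.5;-0.551 0.676 0 0 0 0 0.5",
)

```text
time_s: 25.7
eef_pos: [415.8, -308.5, 175.1]
ee_rot: [-0.001, 0.976, 0.219, -0.001]
force: [-0.5, 0.1, -2.2]
grip_width: 0.743
```

Emit:
drive_tool(
  series="0 0 0.3 0 0 0 0.5;0 0 0.6 0 0 0 0.5;0 0 0.9 0 0 0 0.5;0 0 1 0 0 0 0.5;0 0 1 0 0 0 0.5;0 0 1 0 0 0 0.5",
)

```text
time_s: 26.3
eef_pos: [416.4, -308.6, 56.6]
ee_rot: [-0.0, 0.976, 0.219, -0.0]
force: [1.1, -0.7, -1.9]
grip_width: 0.747
```

Emit:
drive_tool(
  series="-0.015 0.007 0.1 0 0 0 0.5;-0.015 0.007 0.2 0 0 0 0.5;-0.015 0.007 0.28 0 0 0 0.5;-0.015 0.007 0.32 0 0 0 0.5;-0.015 0.007 0.345 0 0 0 0.5;-0.015 0.007 0.35 0 0 0 0.5;-0.015 0.007 0.35 0 0 0 0.5",
)

```text
time_s: 27.0
eef_pos: [414.9, -309.9, 15.3]
ee_rot: [-0.001, 0.976, 0.219, -0.0]
force: [-4.6, 3.8, 8.4]
grip_width: 0.742
```

Emit:
drive_tool(
  series="0 0 0 0 0 0 1;0 0 0 0 0 0 1;0 0 0 0 0 0 1;0 0 0 0 0 0 1;0 0 0 0 0 0 1;0 0 -0.1 0 0 0 1;0 0 -0.3 0 0 0 1;0 0 -0.6 0 0 0 1;0 0 -1 0 0 0 1;0 0 -1 0 0 0 1;0 0 -1 0 0 0 1",
)

```text
time_s: 28.1
eef_pos: [415.3, -310.3, 136.5]
ee_rot: [0.0, 0.976, 0.219, 0.0]
force: [-0.6, 0.7, -0.1]
grip_width: 1.0
```

Emit:
drive_tool(
  series="-0.1 0 -0.4 0 0 0 1;-0.3 0 -0.8 0 0 0 1;-0.3 0 -0.8 0 0 0 1;-0.3 0 -0.8 0 0 0 1;-0.3 0 -0.8 0 0 0 1",
)

```text
time_s: 28.6
eef_pos: [382.4, -324.9, 230.7]
ee_rot: [-0.001, 0.976, 0.219, -0.001]
force: [0.7, -0.1, 0.2]
grip_width: 1.001
```

```bash
python3 - <<'E'
from h import *
s=telemetry.sense();print(s['eef_pos'],s['ee_rot'])
c=eyes.capture('wrist'); cv2.imwrite('pics/sq.png',c['frame'][:,:,::-1])
for k in['square_c','tray_square']:
    for r in nets.spot_in(k,c): print(k,np.round(r['rect']),round(r['confidence'],2))
P=np.array([[x,y,53] for x in(-32,32) for y in(-32,32)],float)
a=np.radians(25); M=np.array([[np.cos(a),-np.sin(a)],[np.sin(a),np.cos(a)]]); P[:,:2]=P[:,:2]@M.T+[414,-310.6]
B=P.copy();B[:,2]=3
p=proj(c,np.vstack([P,B]));print('expected',p.min(0),p.max(0))
T=B.copy();T[:,:2]=(B[:,:2]-[414,-310.6])*46/32+[414,-310.6];T[:,2]=6;p=proj(c,T);print('tray exp',p.min(0),p.max(0))
E
```

```text
[ 382.44663973 -324.92330462  230.65419028] [-1.24880491e-03  9.75716005e-01  2.19035199e-01 -5.47378897e-04]
square_c [415. 107. 529. 210.] 0.94
square_c [241. 109. 318. 184.] 0.68
square_c [190. 269. 263. 350.] 0.59
tray_square [232.  95. 332. 189.] 0.59
expected [242.4615521  107.79475969] [319.30933898 185.35831518]
tray exp [232.1604757  92.3431176] [329.87124857 187.94692821]
```

The net's boxes match the projected seated case to within 2 px. Back for the long carton.

Emit:
drive_tool(
  series="0.2 -0.3 0 0 0 0.08 1;0.4 -0.5 0 0 0 0.08 1;0.62 -0.684 0 0 0 0.08 1;0.62 -0.684 0 0 0 0.08 1;0.62 -0.684 0 0 0 0.08 1",
)

```text
time_s: 29.25
eef_pos: [415.0, -218.5, 230.6]
ee_rot: [-0.001, 0.98, 0.201, -0.001]
force: [-0.5, 0.1, 0.2]
grip_width: 0.998
```

Emit:
drive_tool(
  series="0.1 -0.3 -0.3 0 0 0 1;0.2 -0.5 -0.6 0 0 0 1;0.3 -0.684 -0.8 0 0 0 1;0.3 -0.684 -0.8 0 0 0 1;0.3 -0.684 -0.8 0 0 0 1",
)

```text
time_s: 29.75
eef_pos: [415.9, -129.7, 326.2]
ee_rot: [-0.001, 0.98, 0.201, -0.001]
force: [0.5, -0.5, -0.8]
grip_width: 0.996
```

```bash
python3 - <<'E'
from h import *
s=telemetry.sense();print(s['eef_pos'],s['ee_rot'])
c=eyes.capture('wrist')
for r in nets.spot_in('long_c',c): print(np.round(r['rect']),r['confidence'])
o=ortho(c,380,580,-110,100,50,3); cv2.imwrite('pics/long.png',o[:,:,::-1])
hsv=cv2.cvtColor(o,cv2.COLOR_RGB2HSV); m=((hsv[...,1]>90)&(hsv[...,0]<25)).astype(np.uint8)
m=cv2.morphologyEx(m,cv2.MORPH_OPEN,np.ones((5,5)))
g=np.where(cv2.morphologyEx(m,cv2.MORPH_CLOSE,np.ones((81,81))),0,255).astype(np.uint8)
blobs(np.dstack([g]*3),580,100,3,100,1,amin=1500)
E
```

```text
[ 415.93793149 -129.68780367  326.22361361] [-0.00133567  0.97968613  0.20052934 -0.00113201]
[162.   0. 232. 137.] 0.82
ctr [476.5 -10.2] sz 132.6 65.2 long-axis yaw deg 23.1
```

Emit:
drive_tool(
  series="0.3 -0.3 0 0 0 0 1;0.6 -0.5 0 0 0 0 1;0.88 -0.738 0 0 0 0 1;0.88 -0.738 0 0 0 0 1;0.88 -0.738 0 0 0 0 1;0.88 -0.738 0 0 0 0 1",
)

```text
time_s: 30.45
eef_pos: [477.9, -8.3, 324.8]
ee_rot: [-0.002, 0.98, 0.199, -0.003]
force: [0.3, -0.6, -0.3]
grip_width: 1.003
```

Emit:
drive_tool(
  series="0 0 0.4 0 0 0 1;0 0 0.8 0 0 0 1;0 0 1 0 0 0 1;0 0 1 0 0 0 1;0 0 1 0 0 0 1",
)

```text
time_s: 30.95
eef_pos: [477.5, -8.9, 205.9]
ee_rot: [-0.002, 0.98, 0.198, -0.002]
force: [0.4, 0.8, -0.1]
grip_width: 0.998
```

```bash
python3 - <<'E'
from h import *
s=telemetry.sense();print(s['eef_pos'],s['ee_rot'])
c=eyes.capture('wrist')
for r in nets.spot_in('long_c',c): print(np.round(r['rect']),r['confidence'])
o=ortho(c,380,580,-110,100,50,3); cv2.imwrite('pics/long.png',o[:,:,::-1])
hsv=cv2.cvtColor(o,cv2.COLOR_RGB2HSV); m=((hsv[...,1]>90)&(hsv[...,0]<25)).astype(np.uint8)
m=cv2.morphologyEx(m,cv2.MORPH_OPEN,np.ones((5,5)))
g=np.where(cv2.morphologyEx(m,cv2.MORPH_CLOSE,np.ones((81,81))),0,255).astype(np.uint8)
blobs(np.dstack([g]*3),580,100,3,100,1,amin=1500)
E
```

```text
[477.46163827  -8.92606172 205.87705472] [-0.00207887  0.98013028  0.19833262 -0.00211937]
[239. 103. 314. 270.] 0.58
ctr [479.3  -5.6] sz 139.7 59.4 long-axis yaw deg 23.2
```

Measured (479.3,−5.6), yaw 23.2°, 140x59 mm, which matches the true size. Descend and grip.

Emit:
drive_tool(
  series="0.025 -0.02 0.4 0 0 0 1;0.025 -0.02 0.8 0 0 0 1;0.025 -0.02 1 0 0 0 1;0.025 -0.02 1 0 0 0 1;0.025 -0.02 1 0 0 0 1",
)

```text
time_s: 31.55
eef_pos: [480.5, -5.3, 88.4]
ee_rot: [-0.001, 0.98, 0.199, 0.0]
force: [0.6, 0.4, 0.7]
grip_width: 0.997
```

Emit:
drive_tool(
  series="-0.01 0.002 0.2 0 0 0 1;-0.01 0.002 0.4 0 0 0 1;-0.01 0.002 0.55 0 0 0 1;-0.01 0.002 0.637 0 0 0 1;-0.01 0.002 0.637 0 0 0 1;-0.01 0.002 0.637 0 0 0 1;-0.01 0.002 0.637 0 0 0 0.4;-0.01 0.002 0.637 0 0 0 0.4;-0.01 0.002 0.637 0 0 0 0.4;-0.01 0.002 0.637 0 0 0 0.4;-0.01 0.002 0.637 0 0 0 0.4;-0.01 0.002 0.637 0 0 0 0.4;-0.01 0.002 0.637 0 0 0 0.4",
  newtons=50,
)

```text
time_s: 32.85
eef_pos: [480.0, -5.9, 13.0]
ee_rot: [-0.001, 0.98, 0.199, 0.001]
force: [-1.3, 1.6, 7.3]
grip_width: 0.693
```

Emit:
drive_tool(
  series="0 0 -0.1 0 0 0 0.4;0 0 -0.3 0 0 0 0.4;0 0 -0.6 0 0 0 0.4;0 0 -0.9 0 0 0 0.4;0 0 -0.9 0 0 0 0.4;0 0 -0.9 0 0 0 0.4",
)

```text
time_s: 33.45
eef_pos: [479.7, -6.0, 121.4]
ee_rot: [-0.0, 0.98, 0.199, 0.001]
force: [-0.5, 1.1, -3.5]
grip_width: 0.696
```

Emit:
drive_tool(
  series="0 0 -0.3 0 0 0 0.4;0 0 -0.6 0 0 0 0.4;0 0 -0.7 0 0 0 0.4;0 0 -0.7 0 0 0 0.4;0 0 -0.7 0 0 0 0.4",
)

```text
time_s: 33.95
eef_pos: [478.7, -6.0, 203.2]
ee_rot: [-0.001, 0.98, 0.199, -0.001]
force: [0.1, 1.1, -4.2]
grip_width: 0.693
```

Emit:
drive_tool(
  series="0.1 -0.3 0 0 0 0 0.4;0.15 -0.6 0 0 0 0 0.4;0.196 -0.813 0 0 0 0 0.4;0.196 -0.813 0 0 0 0 0.4;0.196 -0.813 0 0 0 0 0.4",
)

```text
time_s: 34.45
eef_pos: [461.7, 93.2, 201.8]
ee_rot: [-0.002, 0.98, 0.199, -0.002]
force: [-1.0, 0.1, -3.0]
grip_width: 0.694
```

```bash
python3 - <<'E'
from h import *
s=telemetry.sense();print(s['eef_pos'],s['ee_rot'])
c=eyes.capture('wrist')
for r in nets.spot_in('tray_long',c): print(np.round(r['rect']),r['confidence'])
o=ortho(c,320,540,200,380,8,3); cv2.imwrite('pics/lt.png',o[:,:,::-1])
for t in(50,60,70): blobs(o,540,380,3,t,31,amin=4000,amax=30000)
E
```

```text
[461.73386842  93.16991815 201.78438021] [-0.00150972  0.97995975  0.19917961 -0.00202421]
[  7.  17. 132. 229.] 0.63
```

```bash
python3 - <<'E'
from h import *
o=cv2.imread('pics/lt.png')[:,:,::-1]
g=cv2.cvtColor(o,cv2.COLOR_RGB2GRAY); print(np.percentile(g,[1,5,10,20,50,80]), (g==0).mean())
for t in(80,90):
  for kc in (9,31): print(t,kc); blobs(o,540,380,3,t,kc,amin=500,amax=50000)
# coarse ascii
m=cv2.resize((g<75).astype(np.float32),(54,33),interpolation=cv2.INTER_AREA)
for r in m: print(''.join(' .:#'[min(3,int(v*4))] for v in r))
E
```

```text
[  0.   0.   0.   0.  97. 146.] 0.2137149270482604
80 9
ctr [429.1 287.7] sz 167.4 88.7 long-axis yaw deg 4.6
ctr [430.2 337.3] sz 219.7 85.3 long-axis yaw deg 0.0
80 31
ctr [430.2 309. ] sz 219.7 142.0 long-axis yaw deg 0.0
90 9
ctr [429.1 287.5] sz 167.8 89.2 long-axis yaw deg 4.5
ctr [430.2 337.3] sz 219.7 85.3 long-axis yaw deg 0.0
90 31
ctr [430.2 308. ] sz 219.7 144.0 long-axis yaw deg 0.0
######################:..                             
##################:.                                  
#############:.                                       
########:..                         ..                
######:      ....:::::::::#::::::::..:#               
#######     .#:.          #  ........:#               
#######      ##...........#.         .#.              
#######.     ##    .......::..........#.              
########     ##.          ..       ...#:              
########     :#............#....      ##              
########.    :#.        ...#..........##              
########:    .#:......     #          :#              
#########     #:...........#..........:# 
[... 375 characters left out ...]
       .:#.            
###########:   ##...........:::::.......#:            
############   ##           ::....::::::#:            
############.  :#:...........#          ##            
############:  .#...........:#::::::::..##            
#############  .#:           #   ......:##            
#############.  ##...........#:...      .#.           
#############:  ##      .....#:::::::::::#.           
##############  ##.....      ::       ...#:           
##############. :#:::::::##############:::.           
##############: .::......                             
###############                                       
###############.                                      
###############:
```

Tray long: (429.1,287.7), yaw 4.6°, 167x89 mm outer, as expected; the scene camera gave y = 291, so I'll use 288.5.

Emit:
drive_tool(
  series="0.1 -0.3 0 0 0 0.2 0.4;0.15 -0.6 0 0 0 0.4 0.4;0.193 -0.8 0 0 0 0.64 0.4;0.193 -0.8 0 0 0 0.64 0.4;0.193 -0.8 0 0 0 0.64 0.4;0.193 -0.8 0 0 0 0.64 0.4",
)

```text
time_s: 35.15
eef_pos: [446.6, 188.8, 202.4]
ee_rot: [-0.001, 0.999, 0.039, -0.002]
force: [-1.1, -1.1, -3.4]
grip_width: 0.7
```

Emit:
drive_tool(
  series="-0.04 -0.3 0 0 0 0 0.4;-0.079 -0.6 0 0 0 0 0.4;-0.079 -0.84 0 0 0 0 0.4;-0.079 -0.84 0 0 0 0 0.4;-0.079 -0.84 0 0 0 0 0.4;-0.079 -0.84 0 0 0 0 0.4",
)

```text
time_s: 35.75
eef_pos: [429.6, 287.3, 202.5]
ee_rot: [-0.001, 0.999, 0.039, -0.002]
force: [-0.7, -0.4, -4.5]
grip_width: 0.694
```

Emit:
drive_tool(
  series="0 0 0.3 0 0 0 0.4;0 0 0.6 0 0 0 0.4;0 0 0.9 0 0 0 0.4;0 0 1 0 0 0 0.4;0 0 1 0 0 0 0.4;0 0 1 0 0 0 0.4",
)

```text
time_s: 36.35
eef_pos: [430.2, 287.5, 84.1]
ee_rot: [-0.001, 0.999, 0.039, -0.001]
force: [1.5, -0.2, -3.2]
grip_width: 0.693
```

Emit:
drive_tool(
  series="-0.005 -0.009 0.2 0 0 0 0.4;-0.005 -0.009 0.35 0 0 0 0.4;-0.005 -0.009 0.45 0 0 0 0.4;-0.005 -0.009 0.5 0 0 0 0.4;-0.005 -0.009 0.54 0 0 0 0.4;-0.005 -0.009 0.56 0 0 0 0.4;-0.005 -0.009 0.57 0 0 0 0.4;-0.005 -0.009 0.57 0 0 0 0.4",
)

```text
time_s: 37.15
eef_pos: [429.8, 288.8, 16.2]
ee_rot: [-0.001, 0.999, 0.039, -0.0]
force: [-0.2, -0.6, -3.0]
grip_width: 0.699
```

Not yet touching, so I'll lower about 1 mm more.

Emit:
drive_tool(
  series="0 0 0.006 0 0 0 0.4;0 0 0.01 0 0 0 0.4;0 0 0.01 0 0 0 0.4",
)

```text
time_s: 37.45
eef_pos: [429.8, 288.9, 16.0]
ee_rot: [-0.001, 0.999, 0.039, -0.0]
force: [-6.0, -1.4, 8.5]
grip_width: 0.698
```

Emit:
drive_tool(
  series="0 0 0 0 0 0 1;0 0 0 0 0 0 1;0 0 0 0 0 0 1;0 0 0 0 0 0 1;0 0 0 0 0 0 1;0 0 -0.1 0 0 0 1;0 0 -0.3 0 0 0 1;0 0 -0.6 0 0 0 1;0 0 -1 0 0 0 1;0 0 -1 0 0 0 1;0 0 -1 0 0 0 1",
)

```text
time_s: 38.55
eef_pos: [430.1, 288.7, 137.3]
ee_rot: [-0.002, 0.999, 0.039, 0.001]
force: [-0.7, 0.0, -1.0]
grip_width: 0.996
```

Emit:
drive_tool(
  series="-0.2 0 -0.5 0 0 0 1;-0.3 0 -1 0 0 0 1;-0.3 0 -1 0 0 0 1;-0.3 0 -1 0 0 0 1;-0.3 0 -1 0 0 0 1",
)

```text
time_s: 39.05
eef_pos: [393.6, 285.3, 256.0]
ee_rot: [-0.001, 0.999, 0.039, 0.0]
force: [-0.0, 1.4, -0.2]
grip_width: 0.997
```

```bash
python3 - <<'E'
from h import *
s=telemetry.sense();print(s['eef_pos'],s['ee_rot'])
w=eyes.capture('wrist'); a=eyes.capture('scene'); 
def box(c,ctr,lx,ly,h,yaw):
    P=np.array([[x,y,z] for x in(-lx/2,lx/2) for y in(-ly/2,ly/2) for z in(3,3+h)],float)
    t=np.radians(yaw);M=np.array([[np.cos(t),-np.sin(t)],[np.sin(t),np.cos(t)]]);P[:,:2]=P[:,:2]@M.T+ctr
    p=proj(c,P);return p.min(0).round().tolist()+p.max(0).round().tolist()
E={'small_c':((618.3,144.7),46,26,46,-32.5),'tin_c':((643.3,-156),56,56,50,0),'square_c':((414,-310.6),64,64,50,24.8),'long_c':((429.3,288.5),140,60,50,4.6)}
for c,n in((w,'wrist'),(a,'scene')):
  for k,v in E.items():
    print(n,k,'exp',box(c,*v),[(np.round(r['rect']).tolist(),round(r['confidence'],2)) for r in nets.spot_in(k,c)])
f=np.hstack([w['frame'],a['frame']])[:,:,::-1]
o=np.hstack([cv2.resize(w['frame'],(400,300)),cv2.resize(a['frame'][100:380,150:470],(400,350))[:300]])
b=np.vstack([w['frame'][:300],a['frame'][110:350,:]])[:,:,::-1]; cv2.imwrite('pics/fin.png',b)
E
```

```text
[393.63957037 285.33158511 255.95079401] [-1.28702987e-03  9.99248251e-01  3.87461969e-02  8.88790018e-05]
wrist small_c exp [427.0, -128.0, 516.0, -29.0] []
wrist tin_c exp [751.0, -145.0, 946.0, -28.0] []
wrist square_c exp [792.0, 157.0, 945.0, 248.0] []
wrist long_c exp [245.0, 62.0, 314.0, 216.0] [([243.0, 64.0, 310.0, 217.0], 0.61)]
scene small_c exp [314.0, 313.0, 337.0, 336.0] [([314.0, 316.0, 338.0, 335.0], 0.59)]
scene tin_c exp [208.0, 255.0, 239.0, 290.0] []
scene square_c exp [217.0, 178.0, 244.0, 207.0] [([163.0, 172.0, 193.0, 198.0], 0.94), ([218.0, 177.0, 244.0, 207.0], 0.81), ([248.0, 140.0, 273.0, 170.0], 0.79)]
scene long_c exp [387.0, 265.0, 431.0, 326.0] [([391.0, 266.0, 430.0, 326.0], 0.95)]
```

View pics/fin.png

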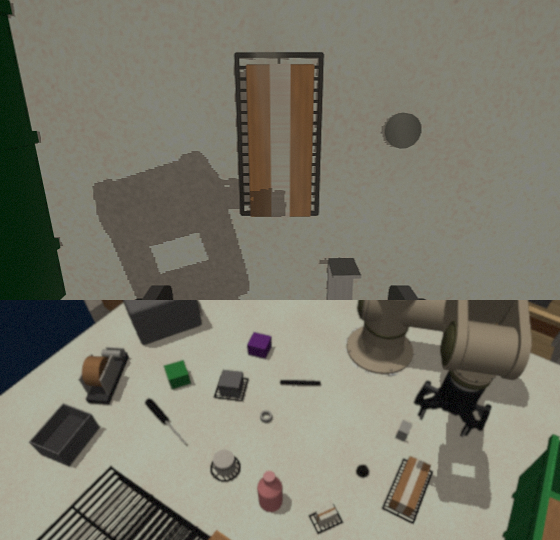

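The picture shows all four packs seated in their trays, the bottle standing at (270,490), and the arm clear. Handing in.

```bash
python3 -c "
from rig import ctrl; print(ctrl.finish_job())"
```

```text
the job is handed in; nothing more can be done
None
```

I took the pile apart from the top down and set each pack in its own tray: small carton, round tin, square case, then long carton. I handed the job in at about 39 s of the 141 s allowed; the hand-in reports no verdict.

**Last checks:**
- **Position:** in the last scene picture, the small carton, square case and long carton appear within about 4 px of where seated packs should show.
- **Tin:** the network missed it in that final picture. I checked it by eye there; an earlier wrist measurement put it at (643, −157) mm, against (643.3, −156) for its tray.
- **Bottle and arm:** the bottle is still standing in its place, and the arm is well clear with the gripper open.

**Disagreement:** the two cameras differed by about 3.5 mm on the long tray's y position. I placed the carton between the two values, nearer the wrist camera's, which is within the 9 mm clearance on each side.

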